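Put the dowel tray away and draw out the corner-block tray

ROBOT

A 7-joint arm with a two-finger parallel gripper is mounted at the origin on the work surface. World frame = base frame: x ahead of the robot, y to its left, z up, the work surface at z = 0. Lengths are in mm, angles in rad, forces in N, time in s.
With the tool pointing down it reaches from about 425 to 875 mm from the base axis. Payload 4.7 kg.
Tool frame: the origin (TCP) lies on the centre line of the jaws, within the pads' length; the fingertips stand 11 mm ahead of it and the grasp point (between the pads) lies 8 mm behind it; z points along the fingers, y is the line along which they close (so a half turn about z gives the same grasp; the last joint's range is limited). The gripper opens to 87 mm and grips with 3 to 60 N. Pads are 19 mm wide; open, the fingers measure 117 mm over their backs; the gripper's body (75 mm by 190 mm) begins 51 mm behind the grasp point.
Start: joints at [1.217, 0.321, -0.07, 1.45, 0.023, 1.371, -0.057], TCP at [233.698, -606.556, 233.587] pointing down, gripper open.
Joint ranges: [-2.86, 2.86], [-0.3, 2.09], [-1.38, 1.24], [0.06, 2.45], [-1.56, 4.7], [0.09, 2.05], [-2.69, 2.69]. Speed limits (rad/s): [2.57, 2.57, 3.14, 3.14, 3.14, 3.14, 3.14].

INTERFACE

Orientations are given as a unit quaternion [w, x, y, z].
In Python, from workcell import r gives the robot as it stands.
- The arm moves only by the tool arm_command, never from a script. Its argument "targets" is a list of rows, each a list of 6 numbers: the shift along the tool's x, y, z in m, then the turn, a rotation vector about the tool's x, y, z in degrees. In form: [[dx, dy, dz, ax, ay, az], ...]. A call has 1 to 12 rows; each row is the pose to reach, as a shift and turn from the pose commanded when the call began, along the tool's axes at that moment; what a row does not reach only later rows make up. A row lasts 1/10 s, in which the tool goes at most 50 mm and 8.59 degrees, less where a joint would pass 70% of its speed; a pose out of reach is approached as far as the arm can. A call with a gripper value outside its range is refused whole. "hand" is the closure in counts, from 0 (fully open) to 255 (shut), set as the call begins (left out, the last holds). The fingers move at their own pace and stop on an object; the grip force is fixed at half the most. Time passes only in rows, so rows that repeat a pose let the fingers close. It gives the time, the measured TCP pose, the force, the opening and the grip force at its end, in the units of the state.
- r.get_state(): the state, without advancing time (a new reading comes with each control period).
- r.capture(name): name is "scene" or "side" or "wrist"; returns a dict with "image" (384x512x3 uint8, red, green, blue), "camera_matrix" (3x3 intrinsics, pixels), "R" (3x3) and "t" (3): a world point X has camera coordinates R X + t. Camera axes: x right, y down, z forward; pixel columns grow to the right and rows downward; lengths in mm; the calibration is good to about 2 mm. A picture is of the moment at which its call begins. There is no depth.
- r.close_job(): hands the job in; it is judged then, once.
The state is a dict: "clock": time; "joint_pos": joint angles; "qvel": joint speeds; "joint_torque": joint torques, N m; "position": TCP position; "ee_rot": TCP orientation; "ft_force": force on the tool from outside, world axes, zero at the start; "torque": the same for the moment, N m; "width": finger opening in mm; "gripper_force": force on a finger pad.
Only numpy, scipy, OpenCV 4.12 (cv2) and the standard library are available. Lean on these libraries where they do the work, as an engineer would, in place of code of your own. Each camera call takes 0.05 s, during which the arm holds its last target. There are 200 camera calls.

TASK

One narrow tray of the bench-top drawer modules has been left standing open: first push it fully home with your closed fingers. Then reach behind the front lip of the wide tray, hook it with a fingertip and draw the tray all the way out to its stop, so that the corner blocks in it can be got at. Never pinch a tray's front wall between the fingers; leave the other narrow tray shut and everything standing or lying about where it is.

Things in the scene. Friction and masses are not known exactly. Their poses are not given: they have to be found in the camera images.
- wide_case: The wide module: plywood case of the drawer module, 150 mm wide, 160 mm deep, 62 mm high, fixed to the table. Origin on the table; the case runs from 75 mm to -x to 85 mm to +x of it, a 6 mm base board goes on to 140 mm to -x. +x points to the closed back, -x to the open front. 
- open_case: The narrow module whose tray starts out: plywood case of the drawer module, 105 mm wide, 160 mm deep, 62 mm high, fixed to the table. Origin on the table; the case runs from 75 mm to -x to 85 mm to +x of it, a 6 mm base board goes on to 140 mm to -x. +x points to the closed back, -x to the open front. 
- shut_case: The other narrow module, whose tray starts shut: plywood case of the drawer module, 105 mm wide, 160 mm deep, 62 mm high, fixed to the table. Origin on the table; the case runs from 75 mm to -x to 85 mm to +x of it, a 6 mm base board goes on to 140 mm to -x. +x points to the closed back, -x to the open front. 
- wide_tray (a joint): Wide steel tray, 128 mm wide, 200 mm long, four black corner blocks fast in its rear part. Behind its lip the floor (14 mm above the table) is bare and open from above: 55 mm from lip to case top when home; 120 mm wide inside. Joint value in m: 0 = fully home, 0.115 = drawn out to its stop. About 2.5 N of friction; stays where left; captive on its rails. Starts home or up to 20 mm out.
- open_tray (a joint): Narrow steel tray, 83 mm wide, 200 mm long, of the module that has been left open; it holds dowel pins. Joint value in m: 0 = fully home, 0.115 = drawn out to its stop. About 2.5 N of friction; stays where left; captive on its rails. Starts 60 to 90 mm out.
- shut_tray (a joint): Narrow steel tray of the other narrow module, to be left alone; same size as the open one. Joint value in m: 0 = fully home, 0.115 = drawn out to its stop. About 2.5 N of friction; stays where left; captive on its rails. Starts fully home.
- wide_lip: Steel lip, inner layer of the wide tray's front wall: strip 5 mm thick, 128 mm long, from 10 to 50 mm above the table; moves with the tray. Origin: middle of its lower edge, mid-thickness. +x into the case (push home), -x draws out, y along the lip, z up. Inner face 2.5 mm to +x, outer face of the whole front wall 6.5 mm to -x. Hook it on the inner face.
- wide_face: Plywood facing with a small blank card holder, the outer layer of the front wall of the wide tray: 4 mm thick, 128 mm long, from 10 to 46 mm above the table, fixed to the -x side of the lip. Origin: middle of its lower edge, in mid-thickness; axes like the lip's.
- open_lip: Steel lip, inner layer of the open narrow tray's front wall: strip 5 mm thick, 83 mm long, from 10 to 50 mm above the table; moves with the tray. Origin: middle of its lower edge, mid-thickness. +x into the case (push home), -x draws out, y along the lip, z up. Inner face 2.5 mm to +x, outer face of the whole front wall 6.5 mm to -x. Clear inside width 75 mm.
- open_face: Plywood facing with a small blank card holder, the outer layer of the front wall of the open narrow tray: 4 mm thick, 83 mm long, from 10 to 46 mm above the table, fixed to the -x side of the lip. Origin: middle of its lower edge, in mid-thickness; axes like the lip's. This is where to push it home.
- glue: Bystander: yellow glue bottle, 48 mm across, 110 mm tall, standing on the shut narrow module's case; origin centre of underside.
- tape: Bystander: ring of orange tape, 90 mm across, 24 mm high, lying on the wide module's case; origin centre of underside.
- jar: Bystander: small glass jar, 44 mm across, 55 mm tall, standing on the case of the open narrow module; origin centre of underside.
- mug: Bystander: blue mug, 80 mm across, 90 mm tall, standing to the right on the table; origin centre of underside.
- hammer: Bystander: hammer lying to the left on the table; origin on its underside, near the middle.
- driver: Bystander: screwdriver lying on the table between robot and modules; origin on its underside, near the middle.
- offcut: Bystander: walnut offcut 110 x 45 x 20 mm lying on the table between robot and modules; origin centre of underside.

How it is judged (in metres and radians):
On the way, in this order (a step that is already met when the one before it is completed fails the run):
1. the open narrow tray is pushed home, the wide tray not yet drawn out (value of joint open_tray below 0.006 m and value of joint wide_tray below 0.05 m), for 0.2 s.
2. the wide tray is drawn out to its stop (value of joint wide_tray above 0.107 m), for 0.2 s.
At the end, for the whole second after the job is handed in: The wide tray is out to its stop (at least 107 of 115 mm) and at rest, both narrow trays are home (within 6 mm), and the bystanders are where they were (within 20 mm) (value of joint wide_tray above 0.107 m and value of joint each of open_tray, shut_tray below 0.006 m and velocity of joint wide_tray between -0.01 and 0.01 m/s); the robot touches nothing.
It fails at once if the wide tray's front wall is pinched between the fingers (contact force between the fingers and wide_lip above 1.5 N and contact force between the fingers and wide_face above 1.5 N).
It fails at once if the open narrow tray's front wall is pinched between the fingers (contact force between the fingers and open_lip above 1.5 N and contact force between the fingers and open_face above 1.5 N).
It fails at once if the other narrow tray is pulled open (value of joint shut_tray above 0.015 m).
It fails at once if a bystander is moved more than 20 mm from its place or lifted (distance of any of glue, tape, jar, mug, hammer, driver, offcut from where it was at the start of the episode above 0.02 m).
It also fails if it takes over 45 s, if anything falls off the work surface, if the arm or the gripper's body presses on something with over 40 N, if the wrist force passes 120 N, or if a joint passes its speed limit or range.

## Working session

There is one attempt and no reset: what is moved stays moved. The work goes in short steps, Python scripts to look and compute and a tool call to move; the robot and the scene stay as the last step left them, time stands still between calls to the robot, and variables do not carry over. Pictures are saved under pics/ and viewed, at most 10 in all, crops included, and the job is handed in when it is done.

Besides the shell and the picture viewer there is one more tool, called after ">>>" as name(argument=value, ...), one argument or row to a line, values as JSON. arm_command: Moves the arm, as the interface text tells. Its arguments: {"type":"object","properties":{"targets":{"type":"array","items":{"type":"array","items":{"type":"number"}}},"hand":{"type":"number"}},"required":["targets"]}

```bash
mkdir -p pics
python3 - <<'E'
from workcell import r
import cv2,numpy as np
print(r.get_state())
for n in("scene","side"):
    c=r.capture(n);np.savez(f"{n}.npz",**c);cv2.imwrite(f"pics/{n}0.png",cv2.resize(c["image"][:,:,::-1],(800,600)))
    print(n,c["camera_matrix"].tolist(),(-c["R"].T@c["t"]).round())
E
```

```text
{'clock': 0.0, 'joint_pos': array([ 1.21707545,  0.32181153, -0.0700963 ,  1.4516597 ,  0.0225992 ,
        1.37078666, -0.05689818]), 'qvel': array([-3.78593425e-04, -9.94530348e-04, -5.92835291e-04, -1.35466163e-03,
       -1.19995705e-03, -3.71796420e-05,  4.18811124e-04]), 'joint_torque': array([-6.43280032e-05, -4.91282129e+01, -4.04140949e-01, -3.12525022e+01,
       -6.39184099e-02,  4.36723139e-02,  2.02231736e-04]), 'position': array([ 233.50237925, -606.05026273,  232.4767048 ]), 'ee_rot': array([-9.13555247e-04,  9.83131734e-01,  1.82896450e-01, -2.17168615e-04]), 'ft_force': array([-0.25380866, -0.7601034 , -0.57576933]), 'torque': array([ 0.01723475, -0.05843191, -0.00505293]), 'gripper_force': 0.0, 'width': 87.49804107568465}
scene [[374.9599097500862, 0.0, 254.60242771820694], [0.0, 374.9599097500862, 195.67163848081026], [0.0, 0.0, 1.0]] [1514.  220.  811.]
side [[459.4388177252897, 0.0, 256.7922487504372], [0.0, 459.4388177252897, 193.10176028838274], [0.0, 0.0, 1.0]] [ 174.  899. 1287.]
```

View pics/scene0.png

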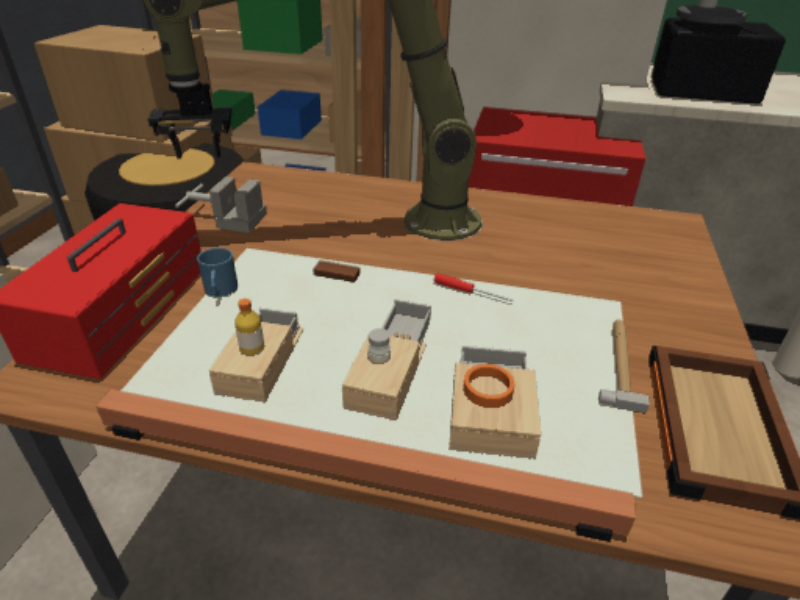

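View pics/side0.png

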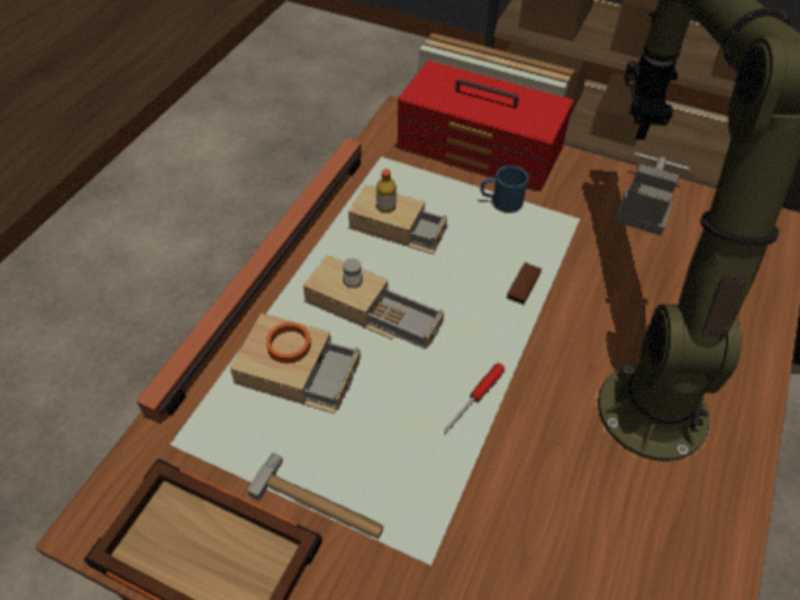

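The scene view shows the modules (display pixels): shut at (255,345), open at (390,350) and wide at (495,400). In the side view they are at (395,215), (370,300) and (295,360), with the robot to the right. I'll zoom in on both views for the corners.

Run:
```python
import cv2,numpy as np
for n,(x,y) in dict(side=(144,155),scene=(205,180)).items():
    im=np.load(n+".npz")["image"][:,:,::-1][y:y+120,x:x+160]
    im=cv2.resize(im,(800,600),interpolation=cv2.INTER_CUBIC)
    for k in range(0,160,20):
        cv2.putText(im,str(x+k),(k*5,10),0,.4,(0,0,255));cv2.line(im,(k*5,12),(k*5,20),(0,0,255))
        if k<120: cv2.putText(im,str(y+k),(0,k*5+4),0,.4,(0,0,255))
    cv2.imwrite(f"pics/{n}z.png",im)
```

```text
(no output)
```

View pics/sidez.png

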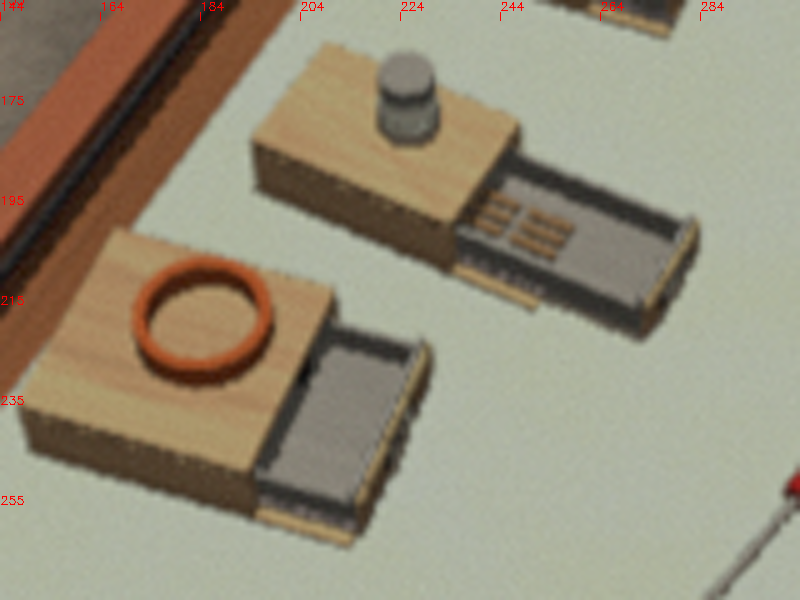

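View pics/scenez.png

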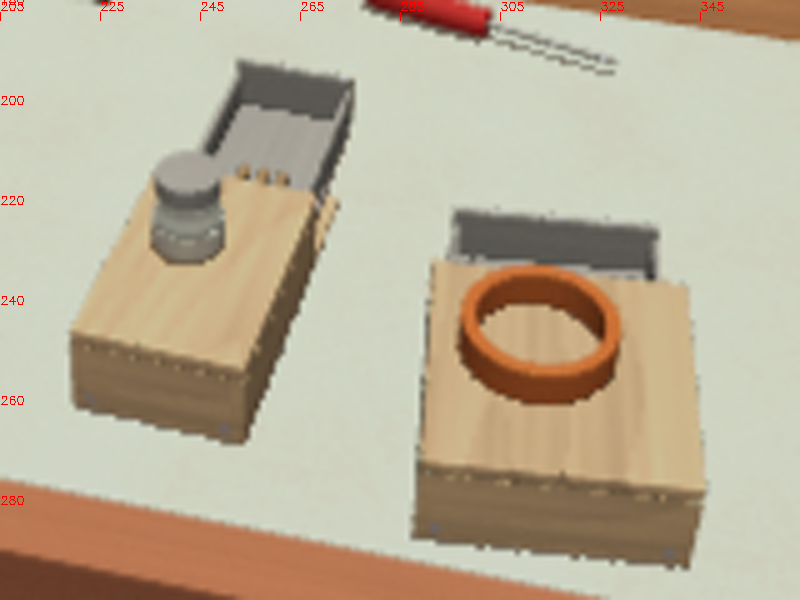

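Readings (zoom pixels):
- **Open case top, side:** (325,42), (521,125), (452,222), (253,140); lip (692,218) to (642,308).
- **Wide case top, side:** (118,228), (333,290), (252,472), (22,405); lip (424,343) to (358,500).
- **Scene view:** the matching corners are also clear.

Next I cast rays.

```bash
cat > h.py <<'E'
import numpy as np
def ray(c,uv,z):
    d=c["R"].T@np.linalg.inv(c["camera_matrix"])@[*uv,1]; o=-c["R"].T@c["t"]
    return (o+d*(z-o[2])/d[2])[:2]
E
python3 - <<'E'
from h import *
P={"side":((144,155),{"openc":[(521,125),(452,222),(253,140),(325,42)],"openl":[(692,218),(642,308)],
 "widec":[(333,290),(252,472),(22,405),(118,228)],"widel":[(424,343),(358,500)]}),
"scene":((205,180),{"openc":[(155,180),(318,192),(243,372),(72,332)],"openl":[(238,62),(353,80)],
 "widec":[(432,262),(690,285),(705,490),(418,463)],"widel":[(455,210),(657,230)]})}
for n,(o,D) in P.items():
    c=np.load(n+".npz")
    for k,v in D.items():
        X=np.array([ray(c,(o[0]+(a+.0)/5,o[1]+b/5),62 if k[-1]=='c' else 50) for a,b in v])
        print(n,k,X.round(1).tolist(),"len",np.linalg.norm(np.diff(X,axis=0),axis=1).round(1))
        if k[-1]=='c':
            f=(X[0]+X[1])/2;b=(X[2]+X[3])/2;print("  front mid",f.round(1),"depth yaw",np.degrees(np.arctan2(*(b-f)[::-1])).round(2),"width yaw",[np.degrees(np.arctan2(*(q)[::-1])).round(2)-90 for q in(X[0]-X[1],X[3]-X[2])])
        else: print("  mid",X.mean(0).round(1))
E
```

```text
side openc [[618.3, -38.8], [623.9, 58.6], [780.7, 52.6], [779.1, -49.5]] len [ 97.5 156.9 102.1]
  front mid [621.1   9.9] depth yaw -3.02 width yaw [np.float64(-183.28), np.float64(-180.89)]
side openl [[481.4, -22.4], [482.4, 61.6]] len [84.]
  mid [481.9  19.6]
side widec [[669.7, 142.7], [649.1, 287.4], [805.2, 305.7], [824.7, 158.4]] len [146.1 157.1 148.5]
  front mid [659.4 215.1] depth yaw 6.22 width yaw [np.float64(-171.91), np.float64(-172.45999999999998)]
side widel [[600.4, 148.0], [584.2, 271.3]] len [124.4]
  mid [592.3 209.7]
scene openc [[641.8, -39.3], [627.5, 62.1], [790.7, 53.8], [784.2, -47.8]] len [102.4 163.4 101.8]
  front mid [634.6  11.4] depth yaw -3.15 width yaw [np.float64(-171.95999999999998), np.float64(-183.66)]
scene openl [[489.8, -23.0], [490.2, 58.2]] len [81.2]
  mid [490.   17.6]
scene widec [[674.0, 141.3], [655.8, 291.9], [813.7, 307.3], [832.5, 159.0]] len [151.8 158.7 149.5]
  front mid [664.9 216.6] depth yaw 5.99 width yaw [np.float64(-173.1), np.float64(-172.78)]
scene widel [[608.8, 146.3], [596.2, 270.7]] len [125.]
  mid [602.5 208.5]
```

Run:
```python
from h import *
c=np.load("side.npz")
for k,uv,z in [("driver butt",(503,366),10),("driver tip",(446,432),5),("offcut1",(535,265),20),("offcut2",(515,300),20),("hammer end",(380,530),10),("jar top",(352,262),117),("glue top",(386,172),172)]:
    print(k,ray(c,(uv[0]*.64,uv[1]*.64),z).round())
```

```text
driver butt [314.  31.]
driver tip [365. 225.]
offcut1 [ 340. -264.]
offcut2 [ 349. -143.]
hammer end [398. 463.]
jar top [692. -13.]
glue top [ 724. -254.]
```

>>> arm_command(
  targets=[
    [0.312, -0.208, 0, 0, 0, 24.2],
    [0.312, -0.208, 0, 0, 0, 24.2],
    [0.312, -0.208, 0, 0, 0, 24.2],
    [0.312, -0.208, 0, 0, 0, 24.2],
    [0.312, -0.208, 0, 0, 0, 24.2],
    [0.312, -0.208, 0, 0, 0, 24.2],
    [0.312, -0.208, 0, 0, 0, 24.2],
    [0.312, -0.208, 0, 0, 0, 24.2],
    [0.312, -0.208, 0, 0, 0, 24.2],
  ],
  hand=255,
)

```text
clock: 1.0
position: [453.0, -295.0, 233.4]
ee_rot: [-0.001, 1.0, -0.023, 0.0]
ft_force: [-0.3, 0.3, 0.6]
width: 23.2
gripper_force: 0.0
```

>>> arm_command(
  targets=[
    [-0.026, -0.319, 0.08, 0, 0, 0],
    [-0.026, -0.319, 0.08, 0, 0, 0],
    [-0.026, -0.319, 0.08, 0, 0, 0],
    [-0.026, -0.319, 0.08, 0, 0, 0],
    [-0.026, -0.319, 0.08, 0, 0, 0],
    [-0.026, -0.319, 0.08, 0, 0, 0],
    [-0.026, -0.319, 0.08, 0, 0, 0],
    [-0.026, -0.319, 0.08, 0, 0, 0],
    [-0.026, -0.319, 0.15, 0, 0, 0],
    [-0.026, -0.319, 0.198, 0, 0, 0],
    [-0.026, -0.319, 0.198, 0, 0, 0],
    [-0.026, -0.319, 0.198, 0, 0, 0],
  ],
)

```text
clock: 2.2
position: [438.6, 17.9, 32.6]
ee_rot: [-0.0, 1.0, -0.028, -0.004]
ft_force: [-0.1, 0.5, -0.5]
width: 0.7
gripper_force: 0.0
```

Run:
```python
from workcell import r
import cv2
c=r.capture("side");cv2.imwrite("pics/s1.png",cv2.resize(c["image"][135:255,190:350,::-1],(800,600),interpolation=cv2.INTER_CUBIC))
```

```text
(no output)
```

View pics/s1.png

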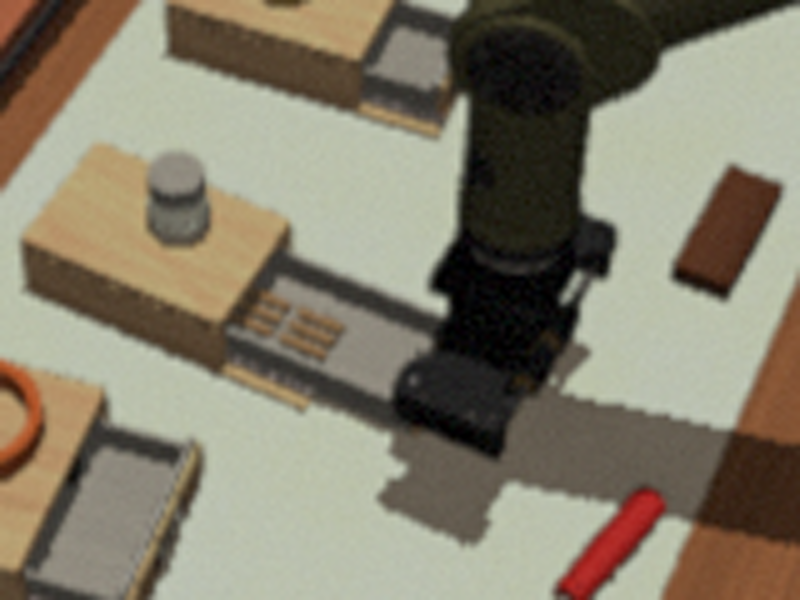

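The closed fingers hang in front of the open tray's wall, near (470,400) in the crop, and nothing has been touched. I'll push now.

>>> arm_command(
  targets=[
    [0.012, 0, 0, 0, 0, 0],
    [0.02, 0, 0, 0, 0, 0],
    [0.028, 0, 0, 0, 0, 0],
    [0.036, 0, 0, 0, 0, 0],
    [0.044, 0, 0, 0, 0, 0],
    [0.052, 0, 0, 0, 0, 0],
    [0.06, 0, 0, 0, 0, 0],
    [0.068, 0, 0, 0, 0, 0],
    [0.076, 0, 0, 0, 0, 0],
    [0.084, 0, 0, 0, 0, 0],
    [0.09, 0, 0, 0, 0, 0],
    [0.09, 0, 0, 0, 0, 0],
  ],
)

```text
clock: 3.45
position: [532.9, 14.7, 35.6]
ee_rot: [-0.0, 1.0, -0.027, 0.001]
ft_force: [0.5, 0.1, -0.1]
width: 0.3
gripper_force: 0.0
```

>>> arm_command(
  targets=[
    [0.004, 0, 0, 0, 0, 0],
    [0.008, 0, 0, 0, 0, 0],
    [0.012, 0, 0, 0, 0, 0],
    [0.015, 0, 0, 0, 0, 0],
  ],
)

```text
clock: 3.85
position: [546.5, 14.0, 35.5]
ee_rot: [-0.0, 1.0, -0.027, -0.0]
ft_force: [-2.7, 1.0, 1.5]
width: 0.4
gripper_force: 1.4
```

Run:
```python
from workcell import r
import cv2
c=r.capture("side");cv2.imwrite("pics/s2.png",cv2.resize(c["image"][135:255,190:350,::-1],(800,600),interpolation=cv2.INTER_CUBIC))
```

```text
(no output)
```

View pics/s2.png

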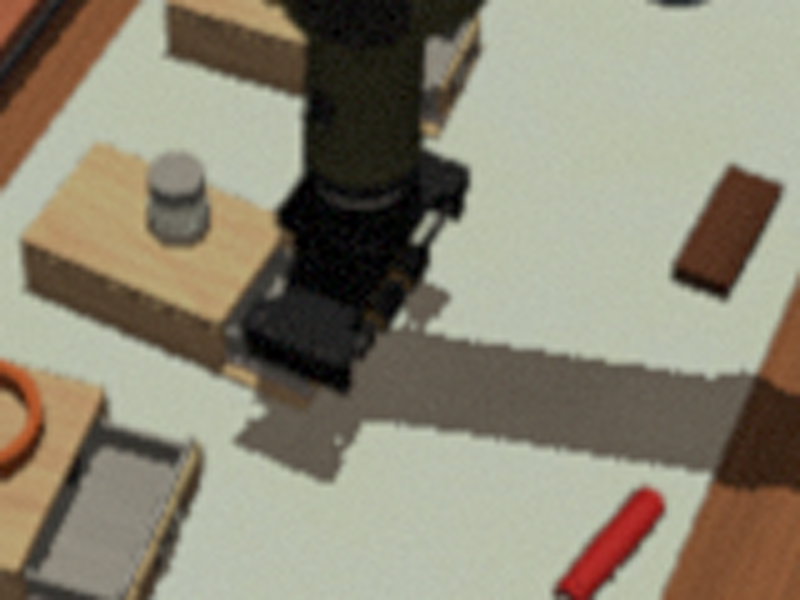

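The tray is nearly home: its front wall is hidden under the gripper near (330,320), and the force is only friction (2.7 N). I'll go on gently until the stop shows.

>>> arm_command(
  targets=[
    [0.002, 0, 0, 0, 0, 0],
    [0.004, 0, 0, 0, 0, 0],
    [0.006, 0, 0, 0, 0, 0],
    [0.006, 0, 0, 0, 0, 0],
  ],
)

```text
clock: 4.3
position: [549.5, 13.8, 35.1]
ee_rot: [0.0, 1.0, -0.027, -0.003]
ft_force: [-9.7, 2.5, 7.0]
width: 0.6
gripper_force: 4.8
```

>>> arm_command(
  targets=[
    [0.002, 0, 0, 0, 0, 0],
    [0.004, 0, 0, 0, 0, 0],
    [0.004, 0, 0, 0, 0, 0],
    [0.004, 0, 0, 0, 0, 0],
  ],
)

```text
clock: 4.7
position: [549.6, 13.8, 34.5]
ee_rot: [0.001, 1.0, -0.027, -0.007]
ft_force: [-18.6, 1.1, 12.7]
width: 0.6
gripper_force: 9.3
```

The tray is on its stop: the position no longer changes and the force has risen to 19 N. I'll back off, lift, and go over the wide tray's opening.

>>> arm_command(
  targets=[
    [-0.03, 0, 0, 0, 0, 0],
    [-0.03, 0, -0.04, 0, 0, 0],
    [-0.03, 0, -0.09, 0, 0, 0],
    [-0.03, 0, -0.13, 0, 0, 0],
    [0, -0.04, -0.13, 0, 0, -5],
    [0.03, -0.08, -0.13, 0, 0, -9.9],
    [0.045, -0.12, -0.13, 0, 0, -9.9],
    [0.055, -0.16, -0.13, 0, 0, -9.9],
    [0.062, -0.203, -0.13, 0, 0, -9.9],
    [0.062, -0.203, -0.13, 0, 0, -9.9],
    [0.062, -0.203, -0.13, 0, 0, -9.9],
  ],
)

```text
clock: 5.8
position: [629.7, 214.3, 165.4]
ee_rot: [-0.0, 0.998, 0.06, 0.001]
ft_force: [0.7, -1.1, 0.1]
width: 0.3
gripper_force: 0.0
```

Run:
```python
from workcell import r
import cv2
a=r.capture("wrist")["image"][:,:,::-1];b=r.capture("side")["image"][135:279,150:342,::-1]
print(r.get_state()["position"])
o=cv2.vconcat([cv2.resize(a,(400,300)),cv2.resize(b,(400,300))])
cv2.imwrite("pics/w.png",o)
```

```text
[630.06916269 211.02695373 165.43215527]
```

View pics/w.png

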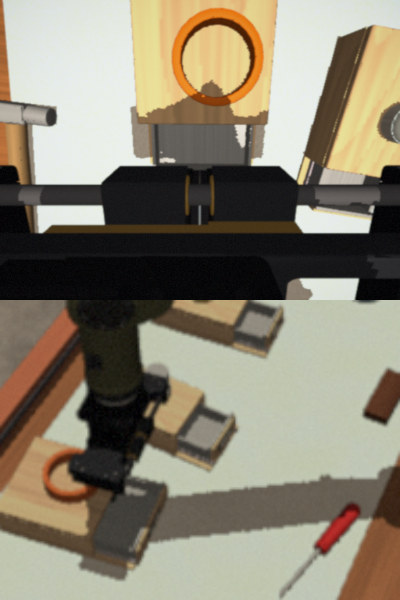

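The wrist view shows the tray square to the tool, and the case front edge on row 123. The narrow tray looks home in the side view. I'll check that edge with a ray before going down.

Run:
```python
from workcell import r
from h import *
c=r.capture("wrist")
for u,v in[(133,123),(254,125)]: print(ray(c,(u*1.28,v*1.28),62).round(1))
print(r.get_state()["position"])
```

```text
[653.2 289.4]
[666.8 151.8]
[630.10013869 210.46801311 165.53020458]
```

>>> arm_command(
  targets=[
    [0, 0, 0.04, 0, 0, 0],
    [0, 0, 0.08, 0, 0, 0],
    [0, 0, 0.105, 0, 0, 0],
    [0, 0, 0.12, 0, 0, 0],
    [0, 0, 0.13, 0, 0, 0],
    [0, 0, 0.13, 0, 0, 0],
  ],
)

```text
clock: 6.55
position: [629.3, 211.7, 35.0]
ee_rot: [0.0, 0.998, 0.059, -0.0]
ft_force: [-0.5, 1.0, -0.7]
width: 0.4
gripper_force: 0.0
```

>>> arm_command(
  targets=[
    [-0.008, 0, 0, 0, 0, 0],
    [-0.014, 0, 0, 0, 0, 0],
    [-0.02, 0, 0, 0, 0, 0],
    [-0.028, 0, 0, 0, 0, 0],
    [-0.036, 0, 0, 0, 0, 0],
    [-0.044, 0, 0, 0, 0, 0],
    [-0.052, 0, 0, 0, 0, 0],
    [-0.06, 0, 0, 0, 0, 0],
    [-0.068, 0, 0, 0, 0, 0],
    [-0.076, 0, 0, 0, 0, 0],
    [-0.084, 0, 0, 0, 0, 0],
    [-0.09, 0, 0, 0, 0, 0],
  ],
)

```text
clock: 7.75
position: [539.0, 202.0, 35.4]
ee_rot: [0.0, 0.998, 0.059, -0.0]
ft_force: [2.1, 1.0, 1.0]
width: 0.5
gripper_force: 1.5
```

>>> arm_command(
  targets=[
    [-0.006, 0, 0, 0, 0, 0],
    [-0.012, 0, 0, 0, 0, 0],
    [-0.018, 0, 0, 0, 0, 0],
    [-0.024, 0, 0, 0, 0, 0],
    [-0.028, 0, 0, 0, 0, 0],
    [-0.032, 0, 0, 0, 0, 0],
    [-0.034, 0, 0, 0, 0, 0],
  ],
)

```text
clock: 8.45
position: [505.6, 198.0, 35.4]
ee_rot: [0.0, 0.998, 0.059, -0.0]
ft_force: [2.3, 1.6, -0.4]
width: 0.8
gripper_force: 1.3
```

Still only friction, so I keep drawing.

>>> arm_command(
  targets=[
    [-0.003, 0, 0, 0, 0, 0],
    [-0.006, 0, 0, 0, 0, 0],
    [-0.009, 0, 0, 0, 0, 0],
    [-0.012, 0, 0, 0, 0, 0],
    [-0.014, 0, 0, 0, 0, 0],
    [-0.014, 0, 0, 0, 0, 0],
  ],
)

```text
clock: 9.05
position: [503.8, 197.4, 37.5]
ee_rot: [-0.003, 0.998, 0.058, 0.012]
ft_force: [29.2, 6.3, -20.1]
width: 0.5
gripper_force: 15.0
```

It is on the stop: 29 N, with no more travel. I'll ease off inward, lift clear and check.

>>> arm_command(
  targets=[
    [0.012, 0, 0, 0, 0, 0],
    [0.03, 0, 0, 0, 0, 0],
    [0.03, 0, 0, 0, 0, 0],
    [0.03, 0, -0.03, 0, 0, 0],
    [0.03, 0, -0.08, 0, 0, 0],
    [0.03, 0, -0.13, 0, 0, 0],
    [0.03, 0, -0.18, 0, 0, 0],
    [0.0, 0.04, -0.2, 0, 0, 0],
    [-0.03, 0.08, -0.2, 0, 0, 0],
    [-0.03, 0.12, -0.2, 0, 0, 0],
    [-0.03, 0.12, -0.2, 0, 0, 0],
  ],
)

```text
clock: 10.15
position: [474.9, 66.4, 234.7]
ee_rot: [0.002, 0.999, 0.054, -0.001]
ft_force: [-0.2, -0.0, -1.4]
width: 0.3
gripper_force: 0.0
```

Run:
```python
from workcell import r
import cv2
a=r.capture("scene")["image"][150:300,120:420,::-1];b=r.capture("side")["image"][100:280,140:380,::-1]
o=cv2.vconcat([cv2.resize(a,(500,250)),cv2.resize(b,(500,350))])
cv2.imwrite("pics/f.png",o)
```

```text
(no output)
```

View pics/f.png

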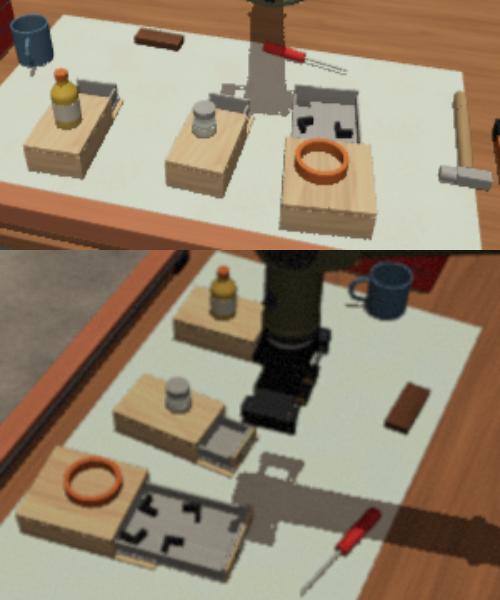

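The wide tray is fully out with its four corner blocks in view, both narrow trays are home, the bystanders are in place and the arm is clear. I'll hand in.

```bash
python3 -c "
from workcell import r
print(r.close_job())"
```

```text
the job is handed in; nothing more can be done
None
```

I pushed the open narrow tray home and drew the wide tray out to its stop; bystanders looked undisturbed and the arm was clear when I handed in at about 10 s, though no verdict came back.

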